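# Pin the link onto the bonding table's guide bar

## Robot

A 6-joint arm with a two-finger parallel gripper is mounted at the origin on the work surface. World frame = base frame: x ahead of the robot, y to its left, z up, the work surface at z = 0. Lengths are in m, angles in rad, forces in N, time in s.
With the tool pointing down it reaches from about 0.4 to 0.825 m from the base axis. Payload 7 kg.
Tool frame: the origin (TCP) lies at the very end of the fingers, on their centre line; the grasp point (between the pads) lies arm.hold_point_z behind it (arm.hold_point_z is the distance from the TCP to the grasp point, in m); z points along the fingers, y is the line along which they close (so a half turn about z gives the same grasp; the last joint's range is limited). The gripper opens to 88 mm and grips with 3 to 60 N. Pads are 19 mm wide; open, the fingers measure 130 mm over their backs; the gripper's body (78 mm by 193 mm) begins 47 mm behind the grasp point.
Start: joints at [-1.029, 0.359, 0.012, 0, -1.224, -0.288], TCP at [0.169, -0.653, 0.195] pointing down, gripper open.
Joint ranges: [-3.07, 3.07], [-1.43, 2.12], [-1.02, 1.25], [-3.03, 1.67], [-3.05, -0], [-3.03, 3.03]. Speed limits (rad/s): [2.39, 2.39, 3.01, 3.14, 3.14, 3.14].

## Interface

Orientations are given as [roll, pitch, yaw] about the fixed x, y, z axes, in that order (R = Rz(yaw) Ry(pitch) Rx(roll)).
In Python, from station import arm gives the robot as it stands.
- The arm moves only by the tool creep_tool, called after "Request:" as name(argument=value, ...), one argument or row to a line, values as JSON. Schema: {"type":"object","properties":{"increments":{"type":"object","properties":{"motion":{"type":"array","items":{"type":"array","items":{"type":"number"},"minItems":5,"maxItems":5},"minItems":1,"maxItems":20}},"additionalProperties":false,"required":["motion"]},"grip_force":{"type":"number"},"only":{"type":"string"},"quiet":{"type":"boolean"},"lines":{"type":"string"}},"required":["increments"],"additionalProperties":false}. increments is an object whose key "motion" holds a list of rows, 1 to 20 of them, each of 5 numbers: the finger opening in m, then dx, dy, dz in fractions of the full range, 1 being 1 m, then a turn about the tool's z in parts of the range, where 1.0 means 2 pi rad; each row is the pose to reach, as a shift and turn from the pose commanded when the call began, along the tool's axes at that moment; what a row does not reach only later rows make up. A row lasts 1/12 s, in which the tool goes at most 0.0417 m and 0.125 rad, less where a joint would pass 70% of its speed; a pose out of reach is approached as far as the arm can. The fingers move at their own pace and stop on an object; grip_force is the grip in N (left out, the last holds). Time passes only in rows, so rows that do not move let the fingers close. The tool returns the time, the measured TCP pose, the force, the opening and the grip force at its end. only (a regular expression) keeps the lines of the reply that match it, lines (a string "A,B") keeps lines A to B, and quiet returns only ok. Shift and turn numbers lie between -1 and 1, and a call with a number outside is refused. Input that does not fit is refused with a message, and nothing moves.
- arm.get_state(): the state, without advancing time (a new reading comes with each control period).
- arm.grab_frame(name): name is "side" or "top"; returns the picture (480x640x3 uint8, red, green, blue); there is no depth.
- arm.camera_params(name): a dict with "fx", "fy", "cx", "cy" (pixels), "T" (4x4, takes a point from camera to world coordinates). Camera axes: x right, y down, z forward; pixel columns grow to the right and rows downward; lengths in m; the calibration is good to about 2 mm. A picture is of the moment at which its call begins. camera_params takes no time and is no camera call.
- arm.job_done(): hands the job in; it is judged then, once.
The state is a dict: "t": time; "q": joint angles; "qd": joint speeds; "joint_efforts": joint torques, N m; "eef_pos": TCP position; "ee_rot": TCP orientation; "force": force on the tool from outside, world axes, zero at the start; "moment": the same for the moment, N m; "width": finger opening in m; "gripper_force": force on a finger pad.
Only numpy, scipy, OpenCV 4.12 (cv2) and the standard library are available. Lean on these libraries where they do the work, as an engineer would, in place of code of your own. Each camera call takes 0.05 s, during which the arm holds its last target. There are 200 camera calls.

## Task

Lock the link plate onto the guide bar: lift the linch pin out of its parking block, push it down through the cross hole near the free end of the square bar until its collar sits on the bar, then swing its sprung loop down over the bar's end until it snaps shut, and let go. The bar has some end play, so feel for the hole and push gently (no more than about 2 kg of force on the bar); leave the jar, the screwdriver and the tray where they are.

Things in the scene. Friction and masses are not known exactly. Their poses are not given: they have to be found in the camera images.
- guide: Fixed pale bearing block with a link plate in front and a level steel square bar sticking out. Origin at foot level (world z 0.006) under hole_mid; x along the bar to its free end, y across it, z up. Bar 22 mm wide (y), 20 mm high, top face 95 mm and underside 75 mm above the origin, free end 22 mm beyond the hole's centre; nothing lies under this end.
- hole_mid (a point): Fixed point at (0, 0, 95 mm) of the guide, level with the bar's top: the middle of the range of the hole's mouth. The vertical through hole (10.5 mm wide, edge broken 1.5 mm) is on the bar's centre line, but the bar has unmeasured end play: the hole's centre lies up to 9 mm either way along the guide's x. The bar slides stiffly (3 N; stops at 10 mm).
- link_top (a point): Top of the fixed aluminium link plate (10 x 44 mm), 107 mm above the guide's origin, centre at guide x = -47 mm; its front face is at x = -42 mm. The bearing block behind it (70 mm wide, 115 mm high) begins at x = -75 mm.
- block: Fixed black square parking block, 50 x 50 x 55 mm high, origin at the centre of its underside, on the red plate. The pin stands in its vertical 10 mm hole at the centre.
- pin: Loose steel linch pin, about 90 g, standing upright in the block. Origin on its axis at the underside of its collar (world z 0.061 when parked), z up. Shank 8 mm thick, down to z = -46 mm, the last 9 mm tapering to a 4 mm tip. Collar 20 mm wide, z 0 to 6 mm. Pivot rod 6 mm thick along y (to +-21 mm) at z = 8 mm. The open loop points to the pin's +x.
- pin_grip (a point): On the pin's axis at z = 30 mm: the grip, a square post 14 x 14 mm from z = 6 to 44 mm. Take it by the flats facing the pin's +y and -y (the ball catch, 10 mm wide, sticks out 21 mm to -x at z = 10 to 21 mm). Keep the fingertips above z = 13 mm, clear of pivot and loop.
- loop (a joint): Angle of the sprung wire loop about the pivot rod, rad. 0 = straight out to the pin's +x, tilted up 0.1 rad; it starts open, resting at about 0.1 against a sprung ball catch. Grows as it swings down; 1.52 = shut, far wire against the shank below the bar. Pressing the far wire down with some 3 to 4 N trips the catch at about 0.45 rad, then its spring snaps it shut by itself and holds it.
- loop_tip (a point): Middle of the loop's far wire, 41 mm from the pivot; at about x = 41, z = 7 mm of the pin's frame when open. The loop is a U of 4 mm round wire, side wires at the pin's y = +-18 mm. With the pin seated, its +x along the guide's x, it clears the bar's end by 3 mm and its sides by 5 mm. Closed fingers can press the far wire straight down just beyond the bar's end.
- jar: Bystander: white plastic jar, black cap, 44 mm wide, 60 mm high, origin at the centre of its underside.
- screwdriver: Bystander: screwdriver lying on the plate.
- tray: Bystander: grey open tray 70 x 100 x 25 mm, origin at the centre of its underside.
There are look-alikes about, which are no part of the job. Of the things shaped like the pin, the steel one is meant.

How it is judged:
On the way:
1. the pin is through the cross hole with its collar down on the bar, its loop still open (z of pin in the frame of guide between 0.09 and 0.099 m and y of pin in the frame of guide between -0.004 and 0.004 m and x of pin in the frame of guide between -0.013 and 0.013 m and angle between the z axis of pin and the z axis of guide, either way round below 0.15 rad and value of joint loop below 0.4 rad), for 0.2 s.
At the end, for the whole second after the job is handed in: The pin stands in the bar's cross hole, its collar within 4 mm of the bar's top face and its axis within 4 mm of the bar's centre line, within 13 mm of hole_mid along the bar and within 0.15 rad of upright; the loop is shut around the bar (loop above 1.3 rad) and the pin is at rest, let go (z of pin in the frame of guide between 0.09 and 0.099 m and y of pin in the frame of guide between -0.004 and 0.004 m and x of pin in the frame of guide between -0.013 and 0.013 m and angle between the z axis of pin and the z axis of guide, either way round below 0.15 rad and value of joint loop above 1.3 rad and linear speed of pin below 0.03 m/s); the robot touches nothing.
It fails at once if the pin or its loop presses on the guide or its bar with more than 40 N (contact force between pin and guide above 40 N).
It fails at once if the robot presses on the guide or its bar with more than 25 N (contact force between the arm and guide above 25 N).
It fails at once if the jar, the screwdriver or the tray is moved by more than 30 mm (distance of any of jar, screwdriver, tray from where it was at the start of the episode above 0.03 m).
It also fails if it takes over 51 s, if anything falls off the work surface, if the arm or the gripper's body presses on something with over 40 N, if the wrist force passes 120 N, or if a joint passes its speed limit or range.

## Working session

There is one attempt and no reset: what is moved stays moved. The work goes in short steps, Python scripts to look and compute and a tool call to move; the robot and the scene stay as the last step left them, time stands still between calls to the robot, and variables do not carry over. Pictures are saved under pics/ and viewed, at most 10 in all, crops included, and the job is handed in when it is done.

```bash
mkdir -p pics; ls; python3 - <<'E'
from station import arm
import cv2, numpy as np
for n in("top","side"):
    f=arm.grab_frame(n); cv2.imwrite(f"pics/{n}0.png",f[:,:,::-1])
    p=arm.camera_params(n); print(n,[round(p[k],1) for k in("fx","fy","cx","cy")]); print(np.round(p["T"],4))
s=arm.get_state(); print(s["t"],s["eef_pos"],s["ee_rot"],s["width"],s["force"],arm.hold_point_z)
E
```

```text
pics
top [612.6, 612.6, 317.0, 238.8]
[[ 0.0187 -0.997   0.0755  0.3514]
 [-0.9997 -0.0198 -0.013  -0.0272]
 [ 0.0145 -0.0752 -0.9971  1.6559]
 [ 0.      0.      0.      1.    ]]
side [448.8, 448.8, 320.3, 241.9]
[[ 0.9795 -0.1212  0.1606  0.3253]
 [-0.1999 -0.4919  0.8474 -0.8441]
 [-0.0237 -0.8622 -0.5061  0.5646]
 [ 0.      0.      0.      1.    ]]
0.1 [ 0.169325   -0.65293017  0.19442465] [ 3.14012012e+00 -1.63756525e-04 -2.88789714e+00] 0.08771929956510903 [ 0.15665396  0.19394458 -0.19623381] 0.0188
```

View pics/top0.png

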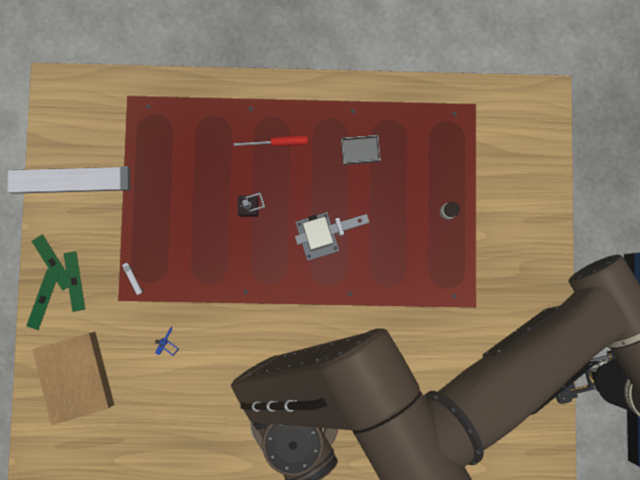

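View pics/side0.png

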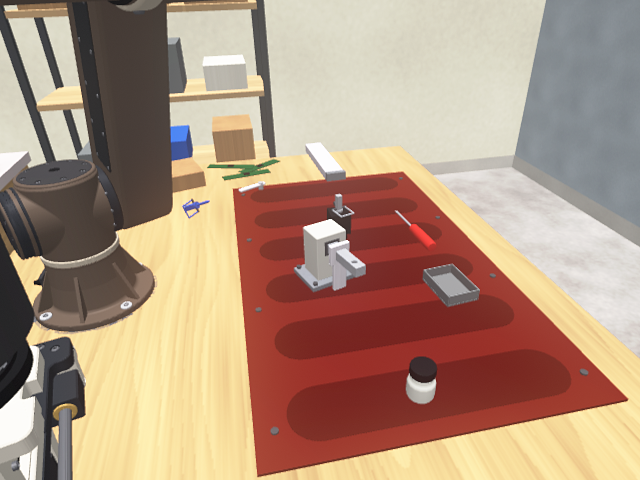

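```bash
python3 - <<'E'
import cv2, numpy as np
t=cv2.imread("pics/top0.png");s=cv2.imread("pics/side0.png")
a=cv2.resize(t[185:265,225:385],None,fx=5,fy=5,interpolation=cv2.INTER_CUBIC)
cv2.imwrite("pics/ct.png",a)
b=cv2.resize(s[185:300,285:385],None,fx=5,fy=5,interpolation=cv2.INTER_CUBIC)
cv2.imwrite("pics/cs.png",b)
E
```

```text
(no output)
```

View pics/ct.png

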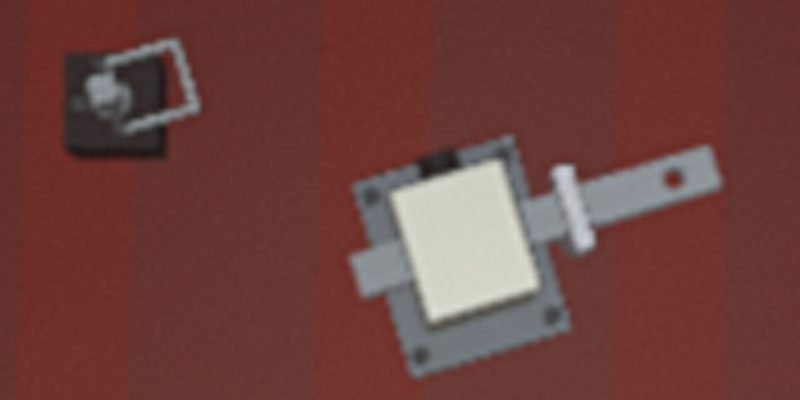

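View pics/cs.png

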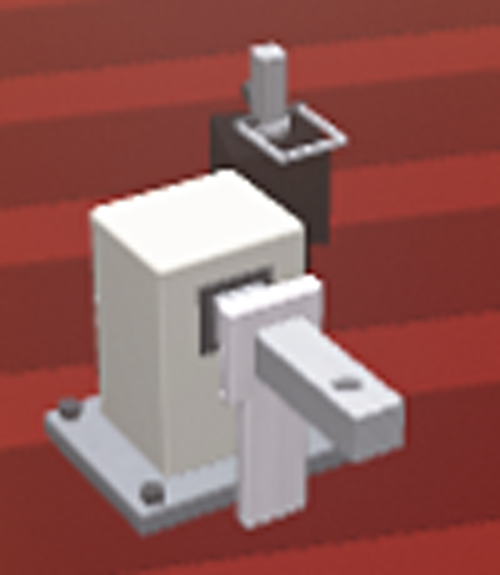

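```bash
cat >h.py <<'E'
from station import arm
import cv2, numpy as np
from scipy.spatial.transform import Rotation as R
def ray(n,uv):
    p=arm.camera_params(n); T=np.array(p["T"])
    d=T[:3,:3]@[(uv[0]-p["cx"])/p["fx"],(uv[1]-p["cy"])/p["fy"],1]
    return T[:3,3],d/np.linalg.norm(d)
def onz(n,uv,z):
    o,d=ray(n,uv); return o+d*(z-o[2])/d[2]
def tri(a,b):
    A=np.zeros((3,3));v=np.zeros(3)
    for o,d in (ray("top",a),ray("side",b)):
        P=np.eye(3)-np.outer(d,d);A+=P;v+=P@o
    return np.linalg.solve(A,v)
def proj(n,P):
    p=arm.camera_params(n); c=np.linalg.inv(p["T"])@np.append(P,1)
    return np.array([p["fx"]*c[0]/c[2]+p["cx"],p["fy"]*c[1]/c[2]+p["cy"]])
def go(x,y,z,yaw):
    s=arm.get_state(); r=R.from_euler("xyz",s["ee_rot"]).as_matrix()
    d=r.T@(np.array([x,y,z])-s["eef_pos"])
    c=s["ee_rot"][2]; t=-((yaw-c+np.pi/2)%np.pi-np.pi/2)
    print("shift tool",np.round(d,4),"turn",round(t,3))
E
python3 - <<'E'
from h import *
t=cv2.imread("pics/top0.png");s=cv2.imread("pics/side0.png")
u=lambda c,o:(np.array(c)+.5)/5-.5+np.array(o)
T=lambda *c:u(c,(225,185)); S=lambda *c:u(c,(285,185))
r=lambda v:np.round(v,4)
print("hole",r(onz("top",T(674,179),.101)),r(onz("side",S(348,383),.101)),r(tri(T(674,179),S(348,383))))
# top bar: saturation mask right of link
sat=cv2.cvtColor(t,cv2.COLOR_BGR2HSV)[...,1]
m=(sat<70).astype(np.uint8); m[:, :347]=0; m[:,372:]=0; m[:205]=0; m[235:]=0
cs,_=cv2.findContours(m,cv2.RETR_EXTERNAL,cv2.CHAIN_APPROX_NONE); c=max(cs,key=cv2.contourArea)
box=cv2.boxPoints(cv2.minAreaRect(c)); W=np.array([onz("top",b,.101) for b in box]); print(box); print(r(W))
# side hole blob: dark in the bar's top
print("bar corners top end",[r(onz("top",T(*c),.101)) for c in((711,146),(722,187),(585,183),(597,222))])
print("bar side corners",[r(onz("side",S(*c),.101)) for c in((405,396),(345,422),(308,318),(256,335))])
print("grip top",r(onz("top",T(99,85),.105)),r(onz("side",S(267,49),.105)))
print("block top c",[r(onz("top",T(*c),.061)) for c in((64,52),(165,55),(165,150),(65,148))])
print("loop far top z.073",[r(onz("top",T(*c),.070)) for c in((177,42),(195,107))], "near",[r(onz("top",T(*c),.069)) for c in((103,65),(125,130))])
print("loop far side",[r(onz("side",S(*c),.070)) for c in((343,140),(287,157))],"near",[r(onz("side",S(*c),.069)) for c in((300,107),(240,126))])
E
```

```text
hole [ 0.5185 -0.1548  0.101 ] [ 0.5204 -0.1541  0.101 ] [ 0.5193 -0.155   0.1016]
[[344.25412 220.07567]
 [366.4595  213.24324]
 [369.2703  222.37837]
 [347.0649  229.2108 ]]
[[ 0.5186 -0.1161  0.101 ]
 [ 0.5373 -0.1726  0.101 ]
 [ 0.5139 -0.1801  0.101 ]
 [ 0.4953 -0.1236  0.101 ]]
bar corners top end [array([ 0.5359, -0.1735,  0.101 ]), array([ 0.5149, -0.1794,  0.101 ]), array([ 0.5155, -0.1094,  0.101 ]), array([ 0.4957, -0.1158,  0.101 ])]
bar side corners [array([ 0.5388, -0.1678,  0.101 ]), array([ 0.5123, -0.1794,  0.101 ]), array([ 0.5175, -0.1045,  0.101 ]), array([ 0.4945, -0.1121,  0.101 ])]
grip top [0.5603 0.1393 0.105 ] [0.5597 0.1414 0.105 ]
block top c [array([0.5832, 0.1628, 0.061 ]), array([0.5827, 0.1099, 0.061 ]), array([0.5327, 0.1086, 0.061 ]), array([0.5326, 0.1608, 0.061 ])]
loop far top z.073 [array([0.5884, 0.1031, 0.07  ]), array([0.5545, 0.0928, 0.07  ])] near [array([0.5757, 0.1414, 0.069 ]), array([0.5418, 0.129 , 0.069 ])]
loop far side [array([0.5885, 0.1032, 0.07  ]), array([0.5576, 0.0922, 0.07  ])] near [array([0.5777, 0.146 , 0.069 ]), array([0.5436, 0.1325, 0.069 ])]
```

```bash
sed -i 's/t=-.*/t=-((yaw-c+np.pi)%(2*np.pi)-np.pi)/' h.py; python3 -c "
from h import *
go(.559,.138,.18,-1.26)"
```

```text
shift tool [-0.5757  0.6678  0.0153] turn -1.628
```

The manual's scale: turns go in shares of 2 pi rad. Converting my numbers, -1.628 rad / 6.2832 = -0.2591.

Request:
creep_tool(
  increments={"motion": [[0.088, -0.576, 0.668, 0.015, -0.2591], [0.088, -0.576, 0.668, 0.015, -0.2591], [0.088, -0.576, 0.668, 0.015, -0.2591], [0.088, -0.576, 0.668, 0.015, -0.2591], [0.088, -0.576, 0.668, 0.015, -0.2591], [0.088, -0.576, 0.668, 0.015, -0.2591], [0.088, -0.576, 0.668, 0.015, -0.2591], [0.088, -0.576, 0.668, 0.015, -0.2591], [0.088, -0.576, 0.668, 0.015, -0.2591], [0.088, -0.576, 0.668, 0.015, -0.2591], [0.088, -0.576, 0.668, 0.015, -0.2591], [0.088, -0.576, 0.668, 0.015, -0.2591], [0.088, -0.576, 0.668, 0.015, -0.2591], [0.088, -0.576, 0.668, 0.015, -0.2591], [0.088, -0.576, 0.668, 0.015, -0.2591], [0.088, -0.576, 0.668, 0.015, -0.2591], [0.088, -0.576, 0.668, 0.015, -0.2591], [0.088, -0.576, 0.668, 0.015, -0.2591], [0.088, -0.576, 0.668, 0.015, -0.2591], [0.088, -0.576, 0.668, 0.015, -0.2591]]},
  grip_force=20,
)

```text
t: 1.77
eef_pos: [0.538, 0.0962, 0.181]
ee_rot: [3.141, 0.0, -1.259]
force: [1.1, -0.9, -0.1]
width: 0.0874
gripper_force: 0.0
```

```bash
python3 -c "
from h import *
go(.559,.138,.18,-1.26)"
```

```text
shift tool [-0.0333 -0.0328  0.001 ] turn 0.001
```

Request:
creep_tool(
  increments={"motion": [[0.088, -0.033, -0.033, 0.03, 0], [0.088, -0.033, -0.033, 0.05, 0], [0.05, -0.033, -0.033, 0.061, 0], [0.05, -0.033, -0.033, 0.061, 0], [0.05, -0.033, -0.033, 0.061, 0]]},
)

```text
t: 2.18
eef_pos: [0.5584, 0.1348, 0.1197]
ee_rot: [3.14, -0.001, -1.26]
force: [0.2, 0.1, 0.6]
width: 0.0731
gripper_force: 0.0
```

```bash
python3 - <<'E'
from h import *
f=arm.grab_frame("side"); s=arm.get_state(); print(s["eef_pos"],s["width"])
c=f[120:270,260:420,::-1]; cv2.imwrite("pics/s1.png",cv2.resize(c,None,fx=5,fy=5,interpolation=cv2.INTER_CUBIC)[:600])
print([(proj("side",np.array(s["eef_pos"]))-[260,120])*5])
E
```

```text
[0.55913509 0.13488645 0.12094757] 0.06907250365138551
[array([391.94440271, 347.45354483])]
```

View pics/s1.png

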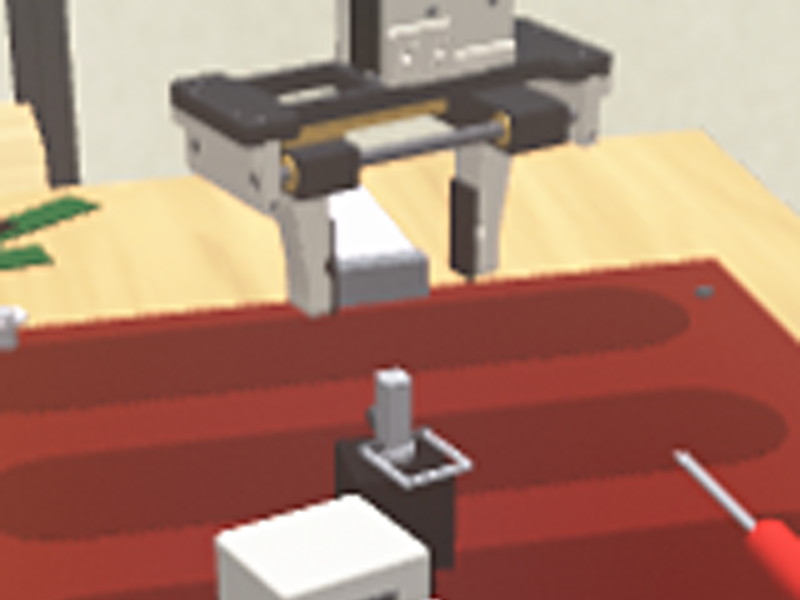

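```bash
python3 - <<'E'
from h import *
f=arm.grab_frame("side"); g=arm.grab_frame("top"); s=arm.get_state(); print(s["t"],s["eef_pos"],s["ee_rot"],s["width"],s["q"])
c=cv2.resize(f[120:220,290:370,::-1],None,fx=5,fy=5,interpolation=cv2.INTER_CUBIC)
d=cv2.resize(g[140:240,210:290,::-1],None,fx=5,fy=5,interpolation=cv2.INTER_CUBIC)
cv2.imwrite("pics/s2.png",np.hstack([c,d]))
print((proj("side",np.array(s["eef_pos"]))-[290,120])*5,(proj("top",np.array(s["eef_pos"]))-[210,140])*5)
print(proj("side",np.array(s["eef_pos"])+[0,0,.025]),proj("side",np.array(s["eef_pos"])))
E
```

```text
2.3333 [0.55968682 0.13509637 0.12189564] [-3.13903570e+00  2.95577182e-04 -1.26050939e+00] 0.06155731554389607 [ 5.76756104e-01  2.54153232e-01 -3.15181794e-01  4.61619611e-04
 -9.98916807e-01 -2.66718890e-01]
[242.94074885 345.37189955] [176.81329074 304.7496882 ]
[338.55562613 179.48777044] [338.58814977 189.07437991]
```

View pics/s2.png

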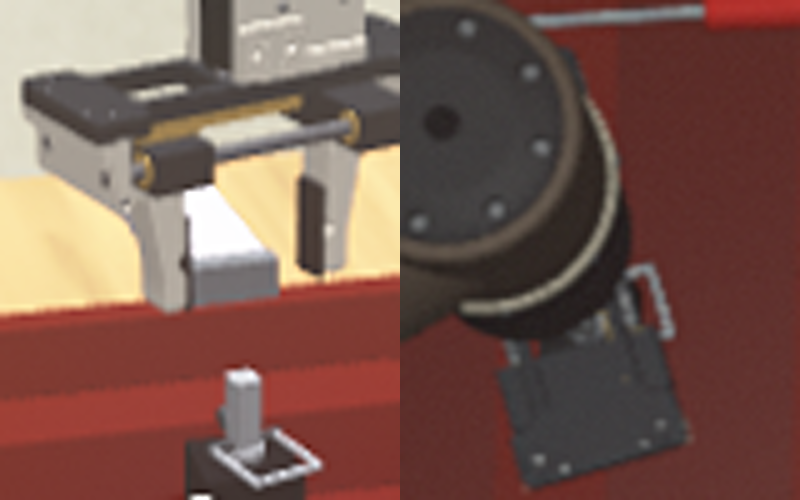

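```bash
python3 - <<'E'
from h import *
P=np.array([.5597,.1351,.1219]); ty=np.array([np.cos(.311),np.sin(.311),0]); tx=np.array([np.cos(-1.26),np.sin(-1.26),0])
for h in (.066,.1,.13,.16):
  print(h,[np.round((proj("top",P-.0965*ty+s*.039*tx+[0,0,h])-[210,140])*5) for s in(-1,1)])
for s in(-1,1): 
  for dz in (0,.028): print("tip",s,[np.round((proj("side",P+s*w*ty+[0,0,dz])-[290,120])*5) for w in(.031,.05)])
E
```

```text
0.066 [array([141., 500.]), array([297., 454.])]
0.1 [array([133., 495.]), array([292., 447.])]
0.13 [array([125., 490.]), array([288., 442.])]
0.16 [array([117., 485.]), array([284., 435.])]
tip -1 [array([188., 359.]), array([153., 368.])]
tip -1 [array([187., 305.]), array([152., 314.])]
tip 1 [array([297., 332.]), array([329., 323.])]
tip 1 [array([297., 278.]), array([330., 270.])]
```

Request:
creep_tool(
  increments={"motion": [[0.05, -0.002, 0, 0.02, 0], [0.05, -0.002, 0, 0.035, 0], [0.05, -0.002, 0, 0.045, 0], [0.05, -0.002, 0, 0.045, 0], [0.05, -0.002, 0, 0.045, 0]]},
)

```text
t: 2.75
eef_pos: [0.5587, 0.1371, 0.0758]
ee_rot: [-3.141, -0.0, -1.26]
force: [0.4, 0.1, 0.9]
width: 0.0502
gripper_force: 0.0
```

```bash
python3 - <<'E'
from h import *
f=arm.grab_frame("side"); s=arm.get_state(); print(s["t"],s["eef_pos"],s["width"],s["force"])
cv2.imwrite("pics/s3.png",cv2.resize(f[120:260,280:400,::-1],None,fx=4,fy=4,interpolation=cv2.INTER_CUBIC))
print((proj("side",np.array(s["eef_pos"]))-[280,120])*4)
E
```

```text
2.8 [0.55907765 0.13741122 0.07625223] 0.04993434925143643 [-0.2609883   0.40930231  0.42727777]
[232.75664468 342.58953135]
```

View pics/s3.png

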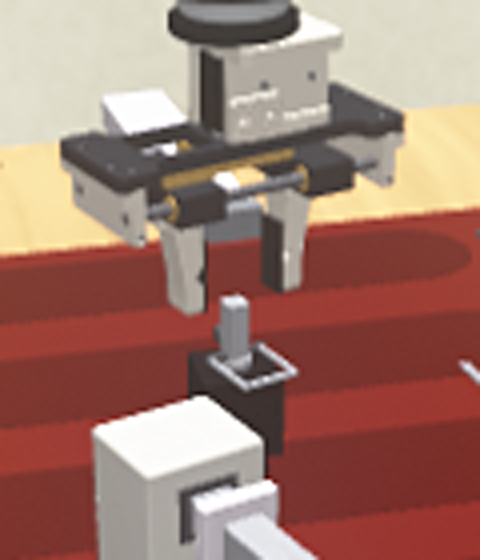

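Request:
creep_tool(
  increments={"motion": [[0.05, 0, 0, 0.005, 0], [0.05, 0, 0, 0.01, 0], [0.05, 0, 0, 0.015, 0]]},
)

```text
t: 3.05
eef_pos: [0.5587, 0.1377, 0.0602]
ee_rot: [-3.141, 0.0, -1.26]
force: [-0.2, 1.0, 0.7]
width: 0.0502
gripper_force: 0.0
```

Request:
creep_tool(
  increments={"motion": [[0.05, 0, 0, 0.004, 0], [0.05, 0, 0, 0.008, 0], [0.05, 0, 0, 0.012, 0], [0.05, 0, 0, 0.012, 0]]},
)

```text
t: 3.38
eef_pos: [0.5578, 0.1372, 0.047]
ee_rot: [3.14, -0.0, -1.26]
force: [-0.5, 0.5, -0.3]
width: 0.0498
gripper_force: 0.0
```

```bash
python3 - <<'E'
from h import *
f=arm.grab_frame("side"); s=arm.get_state(); print(s["t"],s["eef_pos"],s["width"],s["force"])
cv2.imwrite("pics/s4.png",cv2.resize(f[150:240,300:380,::-1],None,fx=6,fy=6,interpolation=cv2.INTER_CUBIC))
print((proj("side",np.array(s["eef_pos"])+[0,0,.028])-[300,150])*6)
E
```

```text
3.4333 [0.55803705 0.13730416 0.04742977] 0.05024154333501107 [0.5737574  0.43820351 0.82977612]
[226.76007757 336.05660752]
```

View pics/s4.png

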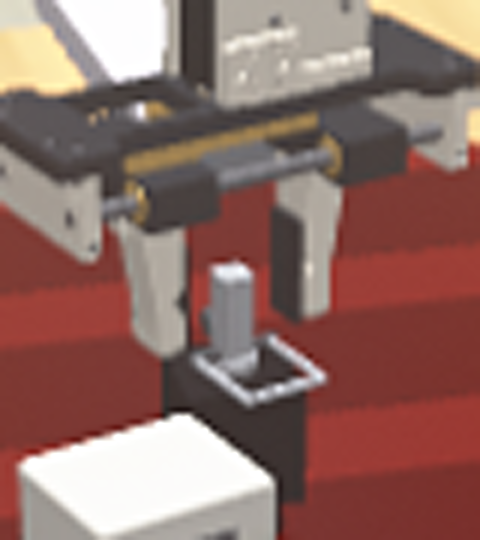

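Request:
creep_tool(
  increments={"motion": [[0.03, 0, 0, 0, 0], [0.01, 0, 0, 0, 0], [0.01, 0, 0, 0, 0], [0.01, 0, 0, 0, 0], [0.01, 0, 0, 0, 0], [0.01, 0, 0, 0, 0]]},
  grip_force=30,
)

```text
t: 3.93
eef_pos: [0.5585, 0.1375, 0.0482]
ee_rot: [-3.141, 0.0, -1.26]
force: [-0.8, -0.2, 0.1]
width: 0.0153
gripper_force: 0.0
```

Request:
creep_tool(
  increments={"motion": [[0.01, 0, 0, 0, 0], [0.01, 0, 0, -0.01, 0], [0.01, 0, 0, -0.02, 0], [0.01, 0, 0, -0.03, 0]]},
)

```text
t: 4.27
eef_pos: [0.5585, 0.1375, 0.0793]
ee_rot: [3.142, -0.0, -1.26]
force: [1.1, -0.2, -0.8]
width: 0.0139
gripper_force: 30.0
```

Request:
creep_tool(
  increments={"motion": [[0.01, 0, 0, -0.03, 0], [0.01, 0, 0, -0.07, 0], [0.01, 0, 0, -0.098, 0], [0.01, 0, 0, -0.098, 0]]},
)

```text
t: 4.6
eef_pos: [0.562, 0.1386, 0.1845]
ee_rot: [-3.13, 0.001, -1.259]
force: [1.1, 0.7, -0.7]
width: 0.0137
gripper_force: 30.0
```

```bash
python3 -c "
from h import *
go(.519,-.1545,.175,-1.26)"
```

```text
shift tool [0.2658 0.131  0.0078] turn 0.001
```

Request:
creep_tool(
  increments={"motion": [[0.01, 0.03, 0.015, 0, 0], [0.01, 0.07, 0.035, 0, 0], [0.01, 0.1, 0.05, 0, 0], [0.01, 0.14, 0.07, 0, 0], [0.01, 0.17, 0.085, 0, 0], [0.01, 0.2, 0.1, 0, 0], [0.01, 0.23, 0.113, 0, 0], [0.01, 0.25, 0.123, 0, 0], [0.01, 0.266, 0.131, 0, 0], [0.01, 0.266, 0.131, 0, 0], [0.01, 0.266, 0.131, 0, 0], [0.01, 0.266, 0.131, 0, 0]]},
)

```text
t: 5.6
eef_pos: [0.5151, -0.1558, 0.1768]
ee_rot: [-3.141, -0.0, -1.26]
force: [-0.1, -0.6, -1.6]
width: 0.0136
gripper_force: 30.0
```

```bash
python3 - <<'E'
from h import *
f=arm.grab_frame("side");g=arm.grab_frame("top"); s=arm.get_state(); print(s["t"],s["eef_pos"],s["ee_rot"],s["force"])
cv2.imwrite("pics/s5.png",np.hstack([cv2.resize(f[170:290,310:390,::-1],None,fx=5,fy=5,interpolation=cv2.INTER_CUBIC),cv2.resize(g[170:290,310:390,::-1],None,fx=5,fy=5,interpolation=cv2.INTER_CUBIC)]))
P=np.array(s["eef_pos"]); u=lambda p:np.round((proj("side",p)-[310,170])*5+2)
print("tip",u(P+[0,0,.013-.046]),"collar",u(P+[0,0,.013]),"hole",u(np.array([.519,-.1545,.101])))
E
```

```text
5.7 [ 0.51528442 -0.15520993  0.17655067] [-3.14097218e+00 -8.45799030e-05 -1.25903888e+00] [-0.37209982 -0.13787402 -2.27115251]
tip [212. 364.] collar [214. 254.] hole [220. 459.]
```

View pics/s5.png

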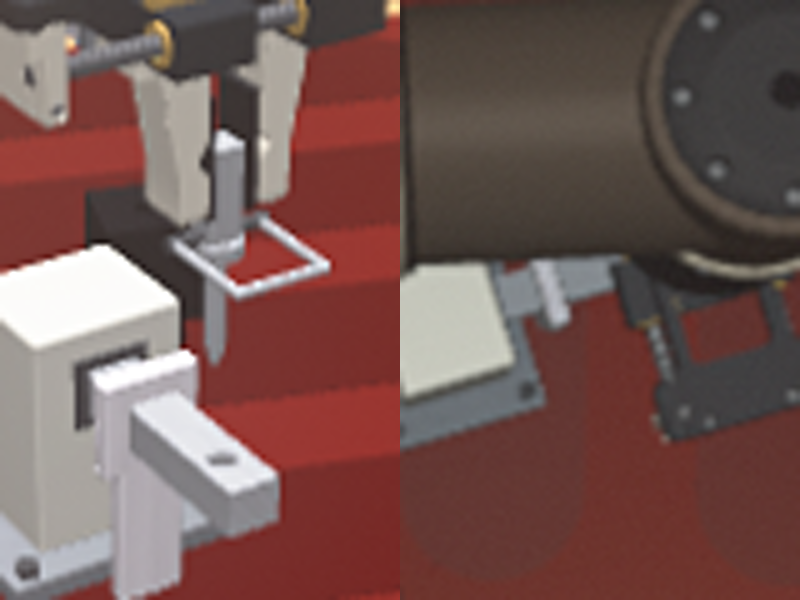

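```bash
python3 - <<'E'
from h import *
im=cv2.imread("pics/s5.png")[:,:400]
hsv=cv2.cvtColor(im,cv2.COLOR_BGR2HSV)
for y in (285,300,315,330,345,350,355,360,365): # shank: low saturation run near 216
    x=np.where(hsv[y,180:250,1]<90)[0]+180; print(y,x.min() if len(x) else 0,x.max() if len(x) else 0,len(x))
g=im[440:480,195:250].astype(int).sum(2); d=(g<300).astype(np.uint8); M=cv2.moments(d,True)
hx,hy=M["m10"]/M["m00"]+195,M["m01"]/M["m00"]+440; print("hole",hx,hy,M["m00"])
w=lambda x,y:((x+.5)/5-.5+310,(y+.5)/5-.5+170)
H=onz("side",w(hx,hy),.101);T=onz("side",w(216,362),.1436);print(H,T,H-T)
for x in(214,215,217):
  for y in (361,364): print(x,y,np.round(onz("side",w(x,y),.1436)-H,4))
E
```

```text
285 180 249 70
300 180 241 54
315 180 226 47
330 180 226 27
345 204 225 22
350 180 224 30
355 180 222 32
360 180 220 32
365 180 216 24
hole 246.05263157894737 442.0 38.0
[ 0.53191551 -0.14528076  0.101     ] [ 0.51710849 -0.15395689  0.1436    ] [ 0.01480703  0.00867613 -0.0426    ]
214 361 [-0.0153 -0.0078  0.0426]
214 364 [-0.0159 -0.0099  0.0426]
215 361 [-0.015  -0.0079  0.0426]
215 364 [-0.0155 -0.01    0.0426]
217 361 [-0.0143 -0.0081  0.0426]
217 364 [-0.0148 -0.0102  0.0426]
```

```bash
python3 - <<'E'
from h import *
im=cv2.imread("pics/s5.png")[:,:400]
g=im[440:478,192:252].astype(int).sum(2)/3
print(g[::4,::4].astype(int))
w=lambda x,y:((x+.5)/5-.5+310,(y+.5)/5-.5+170)
H=onz("side",w(223,459),.101);T=onz("side",w(215,363.5),.1436);print(H,T,H-T)
E
```

```text
[[232 232 233 231 230 230 231 234 237 229 208 177 108  70  78]
 [232 232 232 233 232 230 231 233 236 238 239 238 178 113  86]
 [233 232 232 233 232 228 224 222 224 228 233 239 236 195 130]
 [234 233 233 230 225 221 203 190 192 203 214 225 237 233 196]
 [234 238 238 217 186 175 163 154 153 159 167 198 229 241 227]
 [199 226 241 223 176 134 126 125 124 126 139 180 222 240 236]
 [149 185 223 234 206 164 158 160 161 161 173 197 224 234 233]
 [122 139 183 224 237 229 227 227 227 227 229 229 230 230 230]
 [125 124 142 186 228 238 238 236 236 235 234 234 233 231 230]
 [127 124 125 145 182 216 238 240 235 233 233 233 234 234 232]]
[ 0.5201989  -0.15475995  0.101     ] [ 0.51646672 -0.154923    0.1436    ] [ 0.00373218  0.00016306 -0.0426    ]
```

Request:
creep_tool(
  increments={"motion": [[0.01, 0.001, -0.0035, 0.01, 0], [0.01, 0.001, -0.0035, 0.025, 0], [0.01, 0.001, -0.0035, 0.038, 0], [0.01, 0.001, -0.0035, 0.038, 0], [0.01, 0.001, -0.0035, 0.038, 0]]},
)

```text
t: 6.12
eef_pos: [0.5184, -0.1553, 0.1372]
ee_rot: [3.139, 0.0, -1.259]
force: [0.0, -1.1, -0.9]
width: 0.0138
gripper_force: 30.0
```

Request:
creep_tool(
  increments={"motion": [[0.01, 0, 0, 0.003, 0], [0.01, 0, 0, 0.006, 0], [0.01, 0, 0, 0.009, 0], [0.01, 0, 0, 0.012, 0], [0.01, 0, 0, 0.012, 0]]},
)

```text
t: 6.53
eef_pos: [0.5184, -0.1557, 0.1256]
ee_rot: [3.141, 0.0, -1.26]
force: [-0.6, 0.2, -1.7]
width: 0.0137
gripper_force: 30.0
```

Request:
creep_tool(
  increments={"motion": [[0.01, 0, 0, 0.003, 0], [0.01, 0, 0, 0.006, 0], [0.01, 0, 0, 0.009, 0], [0.01, 0, 0, 0.012, 0], [0.01, 0, 0, 0.012, 0]]},
)

```text
t: 6.95
eef_pos: [0.5183, -0.1557, 0.1133]
ee_rot: [3.141, 0.0, -1.26]
force: [0.5, -0.2, -1.3]
width: 0.0136
gripper_force: 30.0
```

Request:
creep_tool(
  increments={"motion": [[0.01, 0, 0, 0.003, 0], [0.01, 0, 0, 0.006, 0], [0.01, 0, 0, 0.009, 0], [0.01, 0, 0, 0.012, 0], [0.01, 0, 0, 0.015, 0], [0.01, 0, 0, 0.018, 0], [0.01, 0, 0, 0.02, 0]]},
)

```text
t: 7.53
eef_pos: [0.5186, -0.1557, 0.0936]
ee_rot: [3.141, 0.0, -1.26]
force: [-0.0, 0.2, -0.6]
width: 0.0136
gripper_force: 30.0
```

Request:
creep_tool(
  increments={"motion": [[0.01, 0, 0, 0.001, 0], [0.01, 0, 0, 0.002, 0], [0.01, 0, 0, 0.003, 0], [0.01, 0, 0, 0.003, 0]]},
)

```text
t: 7.87
eef_pos: [0.5187, -0.1557, 0.091]
ee_rot: [3.142, 0.0, -1.26]
force: [0.1, -0.1, -0.4]
width: 0.0135
gripper_force: 30.0
```

Request:
creep_tool(
  increments={"motion": [[0.01, 0, 0, 0.001, 0], [0.01, 0, 0, 0.002, 0], [0.01, 0, 0, 0.003, 0], [0.01, 0, 0, 0.003, 0]]},
)

```text
t: 8.2
eef_pos: [0.5189, -0.1557, 0.0882]
ee_rot: [-3.141, -0.0, -1.26]
force: [0.5, 0.2, 0.0]
width: 0.0138
gripper_force: 30.0
```

Request:
creep_tool(
  increments={"motion": [[0.01, 0, 0, 0.0005, 0], [0.01, 0, 0, 0.001, 0], [0.01, 0, 0, 0.0015, 0], [0.01, 0, 0, 0.0015, 0]]},
)

```text
t: 8.53
eef_pos: [0.519, -0.156, 0.0881]
ee_rot: [-3.141, -0.001, -1.259]
force: [-3.6, 2.0, 11.9]
width: 0.0138
gripper_force: 30.0
```

Request:
creep_tool(
  increments={"motion": [[0.02, 0, 0, -0.001, 0], [0.03, 0, 0, -0.001, 0], [0.04, 0, 0, -0.001, 0], [0.04, 0, 0, -0.001, 0], [0.04, 0, 0, -0.001, 0]]},
)

```text
t: 8.95
eef_pos: [0.5186, -0.1557, 0.0873]
ee_rot: [3.141, 0.0, -1.26]
force: [-0.3, -0.4, -0.1]
width: 0.0382
gripper_force: 0.0
```

Request:
creep_tool(
  increments={"motion": [[0.04, 0, 0, -0.01, 0], [0.04, 0, 0, -0.03, 0], [0.04, 0, 0, -0.06, 0], [0.01, 0.02, 0, -0.06, 0], [0.0, 0.043, 0, -0.06, 0], [0.0, 0.043, 0, -0.06, 0], [0.0, 0.043, 0, -0.06, 0], [0.0, 0.043, 0, -0.06, 0], [0.0, 0.043, 0, -0.06, 0]]},
)

```text
t: 9.7
eef_pos: [0.5316, -0.1963, 0.1477]
ee_rot: [3.141, 0.0, -1.26]
force: [-0.4, 0.1, -0.0]
width: 0.0054
gripper_force: 0.0
```

```bash
python3 - <<'E'
from h import *
f=arm.grab_frame("side"); s=arm.get_state(); print(s["t"],s["eef_pos"],s["width"],s["force"])
cv2.imwrite("pics/s6.png",cv2.resize(f[170:290,300:400,::-1],None,fx=5,fy=5,interpolation=cv2.INTER_CUBIC))
E
```

```text
9.75 [ 0.53166108 -0.19621056  0.147683  ] 0.0028344205007250225 [ 0.7521901   0.25897437 -0.43694928]
```

View pics/s6.png

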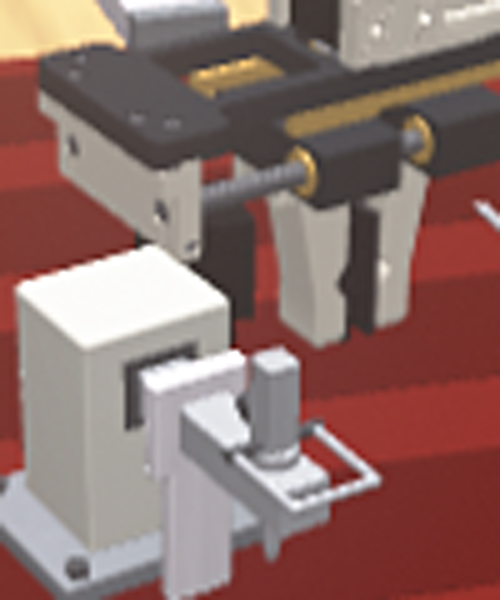

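Request:
creep_tool(
  increments={"motion": [[0, 0, 0, 0.02, 0], [0, 0, 0, 0.04, 0], [0, 0, 0, 0.05, 0], [0, 0, 0, 0.053, 0], [0, 0, 0, 0.053, 0]]},
)

```text
t: 10.17
eef_pos: [0.5314, -0.1964, 0.094]
ee_rot: [3.14, 0.0, -1.259]
force: [-0.6, 1.1, 0.7]
width: 0.0004
gripper_force: 0.0
```

Request:
creep_tool(
  increments={"motion": [[0, 0, 0, 0.003, 0], [0, 0, 0, 0.006, 0], [0, 0, 0, 0.009, 0], [0, 0, 0, 0.012, 0], [0, 0, 0, 0.012, 0]]},
)

```text
t: 10.58
eef_pos: [0.5316, -0.1966, 0.0822]
ee_rot: [3.141, 0.0, -1.26]
force: [-0.2, 0.2, 0.2]
width: 0.0002
gripper_force: 0.0
```

Request:
creep_tool(
  increments={"motion": [[0, 0, 0, 0.002, 0], [0, 0, 0, 0.004, 0], [0, 0, 0, 0.006, 0], [0, 0, 0, 0.006, 0]]},
)

```text
t: 10.92
eef_pos: [0.5317, -0.1967, 0.0762]
ee_rot: [3.141, 0.0, -1.26]
force: [0.0, 0.3, 0.5]
width: 0.0005
gripper_force: 0.1
```

Request:
creep_tool(
  increments={"motion": [[0, 0, 0, 0.002, 0], [0, 0, 0, 0.004, 0], [0, 0, 0, 0.006, 0], [0, 0, 0, 0.006, 0]]},
)

```text
t: 11.25
eef_pos: [0.5321, -0.1967, 0.0706]
ee_rot: [-3.141, -0.0, -1.26]
force: [-0.0, 0.5, 2.6]
width: 0.0003
gripper_force: 1.4
```

Contact is light (2.6 N); continuing down.

Request:
creep_tool(
  increments={"motion": [[0, 0, 0, 0.002, 0], [0, 0, 0, 0.004, 0], [0, 0, 0, 0.006, 0], [0, 0, 0, 0.006, 0]]},
)

```text
t: 11.58
eef_pos: [0.5314, -0.1963, 0.064]
ee_rot: [3.141, 0.001, -1.26]
force: [0.8, 1.8, 1.8]
width: 0.0006
gripper_force: 1.1
```

Request:
creep_tool(
  increments={"motion": [[0, 0, 0, 0.002, 0], [0, 0, 0, 0.004, 0], [0, 0, 0, 0.004, 0], [0, 0, 0, 0.004, 0]]},
)

```text
t: 11.92
eef_pos: [0.5315, -0.1968, 0.0601]
ee_rot: [3.141, 0.0, -1.26]
force: [0.3, 0.1, -0.0]
width: 0.0006
gripper_force: 0.0
```

Request:
creep_tool(
  increments={"motion": [[0, 0, 0, -0.01, 0], [0, 0, 0, -0.03, 0], [0, 0, 0, -0.07, 0], [0, 0.02, 0, -0.1, 0], [0, 0.04, 0, -0.1, 0], [0, 0.06, 0, -0.1, 0], [0, 0.06, 0, -0.1, 0]]},
)

```text
t: 12.5
eef_pos: [0.5513, -0.2563, 0.162]
ee_rot: [-3.14, -0.002, -1.261]
force: [0.6, -1.1, -0.1]
width: 0.0001
gripper_force: 0.0
```

```bash
python3 - <<'E'
from h import *
f=arm.grab_frame("side"); s=arm.get_state(); print(s["t"],s["eef_pos"],s["force"])
c=cv2.resize(f[170:290,300:400,::-1],None,fx=5,fy=5,interpolation=cv2.INTER_CUBIC); o=cv2.imread("pics/s6.png")
S=lambda im:cv2.cvtColor(im,cv2.COLOR_BGR2HSV)[...,1].astype(int)
for n,(x,y) in dict(far=(345,487),corner=(375,478),side=(350,450),post=(272,400),posttop=(275,358),tip=(272,540)).items():
    print(n,"before",S(o)[y-3:y+4,x-3:x+4].mean().round(),"now",S(c)[y-3:y+4,x-3:x+4].mean().round())
# steel below the bar: new low-saturation pixels
print("new grey",[(y,int(((S(c)<90)&(S(o)>=110))[y:y+10,230:400].sum()),int(((S(c)>=110)&(S(o)<90))[y:y+10,230:400].sum())) for y in range(400,600,20)])
P=np.array([.5203,-.1548,.101]);d=np.array([.306,-.952,0])
Q=lambda p:np.round((proj("side",p)-[300,170])*5+2)
print("shut far wire expected",Q(P+.004*d+[0,0,-.032]),"open",Q(P+.041*d+[0,0,.007]))
E
```

```text
12.55 [ 0.55039973 -0.25509056  0.16121017] [-0.49474556  0.85808747  0.07154049]
far before 22.0 now 160.0
corner before 15.0 now 163.0
side before 82.0 now 169.0
post before 8.0 now 8.0
posttop before 8.0 now 7.0
tip before 8.0 now 10.0
new grey [(400, 0, 0), (420, 0, 4), (440, 112, 190), (460, 31, 212), (480, 2, 385), (500, 0, 13), (520, 47, 0), (540, 88, 0), (560, 2, 0), (580, 0, 0)]
shut far wire expected [278. 534.] open [335. 495.]
```

```bash
python3 -c "
from station import arm
print(arm.job_done())"
```

```text
the job is handed in; nothing more can be done
None
```

I handed the job in at 12.6 s, but no verdict came back: the pin is seated in the bar's cross hole, its loop looks snapped shut around the bar in a pixel check of the last side frame, and the gripper is clear.

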